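# Find the analyser's hidden release notch and press it

## Robot

A 6-joint arm with a two-finger parallel gripper is mounted at the origin on the work surface. World frame = base frame: x ahead of the robot, y to its left, z up, the work surface at z = 0. Lengths are in m, angles in rad, forces in N, time in s.
With the tool pointing down it reaches from about 0.3 to 0.825 m from the base axis. Payload 5.4 kg.
Tool frame: the origin (TCP) lies midway between the tips of the shut fingers; the grasp point (between the pads) lies 19 mm behind it; z points along the fingers, y is the line along which they close (so a half turn about z gives the same grasp; the last joint's range is limited). The gripper opens to 92 mm and grips with 3 to 60 N. Pads are 20 mm wide; open, the fingers measure 128 mm over their backs; the gripper's body (75 mm by 189 mm) begins 69 mm behind the grasp point.
Start: joints at [-1.374, 0.158, 1.597, -0, 1.386, -0.21], TCP at [0.227, -0.528, 0.215] pointing down, gripper open.
Joint ranges: [-2.91, 2.91], [-0.94, 2.29], [0.18, 2.7], [-1.29, 4.43], [0.17, 2.64], [-3, 3]. Speed limits (rad/s): [2.57, 2.57, 3.14, 3.14, 3.14, 3.14].

## Interface

Orientations are given as a unit quaternion [x, y, z, w].
In Python, from bench import env, imaging gives the robot as it stands. The module is installed in compiled form; this text tells all that it offers.
- The arm moves only by the shell command python3 -m inch 'ROWS' [FORCE]. ROWS is JSON, a list of rows, each a list of 5 numbers: the shift along the tool's x, y, z in mm, then the turn about the tool's z in rad, then the opening, from 0 (shut) to 1 (fully open). In form: [[x, y, z, spin, claw], ...]. A call has 1 to 10 rows; each row is the pose to reach, as a shift and turn from the pose commanded when the call began, along the tool's axes at that moment; what a row does not reach only later rows make up. A row lasts 1/8 s, in which the tool goes at most 62.5 mm and 10.7 degrees, less where a joint would pass 70% of its speed; a pose out of reach is approached as far as the arm can. A call with a gripper value outside its range is refused whole. The fingers move at their own pace and stop on an object; FORCE is the grip in N (left out, the last holds). Time passes only in rows, so rows that repeat a pose let the fingers close. It gives the time, the measured TCP pose, the force, the opening and the grip force at its end, in the units of the state.
- env.get_state(): the state, without advancing time (a new reading comes with each control period).
- imaging.snapshot(name): name is "scene" or "side" or "wrist"; returns a dict with "pixels" (420x560x3 uint8, blue, green, red), "z_map" (420x560 float32, m along the optical axis (not along the pixel's ray), 0 where there is no reading), "fx", "fy", "cx", "cy" (pixels), "distortion" ([k1, k2, p1, p2, k3] as OpenCV has them; the pictures are not rectified), "T" (4x4, takes a point from camera to world coordinates). Camera axes: x right, y down, z forward; pixel columns grow to the right and rows downward; lengths in m; the calibration is good to about 2 mm. A picture is of the moment at which its call begins.
- env.hand_in(): hands the job in; it is judged then, once.
The state is a dict: "t": time; "joint_positions": joint angles; "joint_vel": joint speeds; "effort": joint torques, N m; "position": TCP position; "orientation": TCP orientation; "contact_force": force on the tool from outside, world axes, zero at the start; "ft_torque": the same for the moment, N m; "finger_gap": finger opening in m; "gripper_force": force on a finger pad.
Only numpy, scipy, OpenCV 4.12 (cv2) and the standard library are available. Lean on these libraries where they do the work, as an engineer would, in place of code of your own. Each camera call takes 0.05 s, during which the arm holds its last target. There are 200 camera calls.

## Task

Open the analyser's flush sample lid by feel: put a closed fingertip on the left-hand end of the machine's front edge (left as seen from the robot) and run it along the edge to the right until it finds the hidden notch. Then press the release inside the notch all the way down, so that the lid pops up, and let go. Nothing is to be picked up; leave the cassette, bucket, green box and bottle where they stand.

Things in the scene. Friction and masses are not known exactly. Their poses are not given: they have to be found in the camera images.
- analyser: white benchtop analyser, fixed, 260 deep (x) x 400 wide (y) x 120 mm high; origin under its centre, x towards its back (away from the robot), y to its left as seen from the robot, z up. Its front edge is a flat rigid strip along y, 44 mm deep (x -130 to -86 mm), y +105 to -105 mm, top at 120 mm. Raised corners, 6 mm higher, bound its ends; behind it a level bar, 6 mm, then the lid
- edge_left (a point): left end (y = +105 mm) of the front edge's strip, on its top, halfway across its depth; start with the fingertip's centre in the first 30 mm from here. A closed fingertip resting lightly on the strip loses its support once it is wholly over the notch
- edge_right (a point): right end (y = -105 mm) of the strip, on its top, halfway across its depth. The one notch, 48 mm long in y, cuts the strip's whole depth, open to front and top. Where it lies changes each time and is not reported: its centre is anywhere from y = +10 to -75 mm in the analyser's frame
- release (a joint): travel in m of the release, a flat white bar under the strip, bared only in the notch (it fills the notch's floor), its top 6 mm below the strip's: 0 up, 0.010 fully down (16 mm below the strip). Moves straight down, needs about 6 N, raises the lid through a linkage and stays where it is left
- lid (a joint): opening of the sample lid in rad: 0 shut and flush with the deck, 0.26 popped up. Lid 126 deep x 146 wide x 8 mm, hinged at its back, its front 8 mm behind the strip; rises in step with the release (front edge by 33 mm in all) and stays up
- cassette: loose blue cassette, 60 x 40 x 12 mm, lying on the deck right of the lid; origin under its centre; only to be left alone
- bucket: yellow lidded bucket, 116 mm across, 126 mm high, standing left of the analyser; origin under its centre; leave alone
- snapbox: clear box with a green lid, 120 x 160 x 57 mm, standing right of the analyser; origin under its centre; leave alone
- wash: bottle, 56 mm across, 150 mm high, standing left, nearer the robot; origin under its centre; leave alone

How it is judged:
On the way, in this order (a step that is already met when the one before it is completed fails the run):
1. a finger touches the front edge near its left end, with the release still up (contact force between the fingers and analyser above 0.2 N and y of the grasp point in the frame of analyser above 0.066 m and x of the grasp point in the frame of analyser below -0.075 m and value of joint release below 0.003 m), for 0.05 s.
2. a finger touches the front edge farther to the right, still before the notch, with the release still up (contact force between the fingers and analyser above 0.2 N and y of the grasp point in the frame of analyser between 0.022 and 0.062 m and x of the grasp point in the frame of analyser below -0.075 m and value of joint release below 0.003 m), for 0.05 s.
3. the release is pressed down and the lid pops up (value of joint release above 0.008 m and value of joint lid above 0.2 rad), for 0.1 s.
At the end, for the whole second after the job is handed in: the release is at least 8 of its 10 mm down, the lid stands open by more than 0.2 rad and at rest, and cassette, bucket, green box and bottle are within 15 mm of where they started (all of step 3 and velocity of joint lid below 0.05 rad/s and distance of each of cassette, bucket, snapbox, wash from where it was at the start of the episode below 0.015 m); the robot touches nothing.
It fails at once if the cassette is lifted or moved by more than 20 mm (distance of cassette from where it was at the start of the episode above 0.02 m).
It fails at once if the bucket is lifted or moved by more than 20 mm (distance of bucket from where it was at the start of the episode above 0.02 m).
It fails at once if the green box is lifted or moved by more than 20 mm (distance of snapbox from where it was at the start of the episode above 0.02 m).
It fails at once if the bottle is lifted or moved by more than 20 mm (distance of wash from where it was at the start of the episode above 0.02 m).
It also fails if it takes over 58 s, if anything falls off the work surface, if the arm or the gripper's body presses on something with over 40 N, if the wrist force passes 120 N, or if a joint passes its speed limit or range.

## Working session

There is one attempt and no reset: what is moved stays moved. The work goes in short steps, Python scripts to look and compute and a shell command to move; the robot and the scene stay as the last step left them, time stands still between calls to the robot, and variables do not carry over. Pictures are saved under pics/ and viewed, at most 10 in all, crops included, and the job is handed in when it is done.

```bash
mkdir -p pics; python3 - <<'E'
from bench import env, imaging
import cv2,pickle
d={}
for n in("scene","side"):
    s=imaging.snapshot(n); d[n]=s; cv2.imwrite(f"pics/{n}.png",s["pixels"])
pickle.dump(d,open("snap.pkl","wb"))
print(env.get_state())
for n in d: print(n,d[n]["T"].round(3).tolist())
E
```

```text
{'t': 0.1, 'joint_positions': array([-1.37408570e+00,  1.59010148e-01,  1.59808513e+00,  1.60649508e-05,
        1.38622284e+00, -2.10102536e-01]), 'joint_vel': array([-0.00111286, -0.00126234, -0.00352315,  0.00170163, -0.00067921,
       -0.00132506]), 'effort': array([-4.83529730e-04, -3.86502171e+01, -3.22959244e+01,  7.02854851e-02,
        3.39351897e-02, -4.62190167e-05]), 'position': array([ 0.22738955, -0.52751155,  0.21371445]), 'orientation': array([ 9.79384044e-01,  2.02005321e-01,  1.36713677e-05, -8.62660749e-04]), 'contact_force': array([ 1.07533695, -0.79687039,  0.06570425]), 'ft_torque': array([ 0.06526998, -0.0139397 , -0.00256428]), 'gripper_force': 0.0, 'finger_gap': 0.09210777105093979}
scene [[0.838, 0.428, -0.339, 0.925], [0.546, -0.657, 0.52, -0.568], [-0.0, -0.62, -0.784, 0.96], [0.0, 0.0, 0.0, 1.0]]
side [[-0.841, -0.39, 0.374, 0.128], [-0.54, 0.629, -0.559, 0.606], [-0.017, -0.673, -0.74, 0.897], [0.0, 0.0, 0.0, 1.0]]
```

View pics/scene.png

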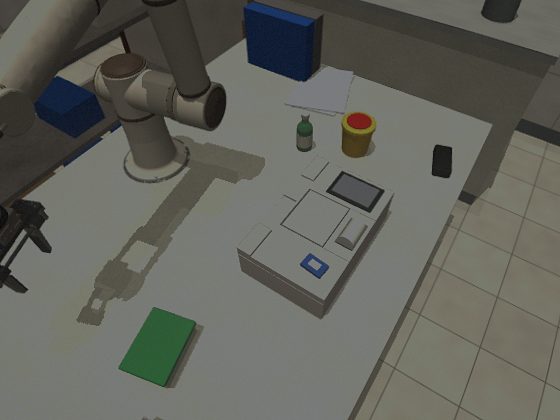

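View pics/side.png

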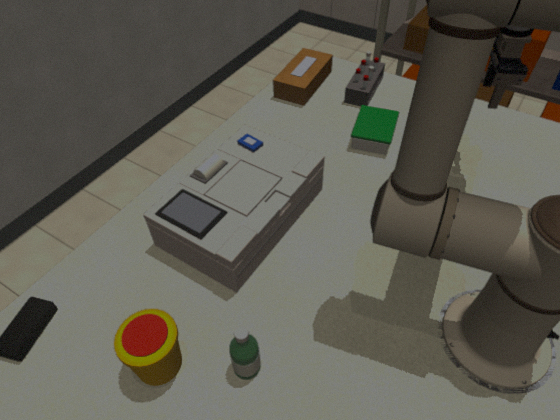

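The scene picture shows the analyser at about (320,240), with its near long edge from (240,245) up to (330,165). The bottle is at (304,133), the bucket at (357,133) and the green box at (158,345). The side picture shows the analyser at about (235,200). Next I fit its top rectangle from the depth data.

```bash
cat > h.py <<'E'
import numpy as np,cv2,pickle
def cloud(s):
    h,w=s["z_map"].shape
    K=np.array([[s["fx"],0,s["cx"]],[0,s["fy"],s["cy"]],[0,0,1.]])
    uv=np.mgrid[0:h,0:w][::-1].reshape(2,-1).T.astype(np.float64)
    n=cv2.undistortPoints(uv[:,None],K,np.array(s["distortion"]))[:,0]
    z=s["z_map"].reshape(-1,1)
    P=np.c_[n*z,z]@s["T"][:3,:3].T+s["T"][:3,3]
    P[z[:,0]==0]=np.nan
    return P.reshape(h,w,3)
E
python3 - <<'E'
from h import *
d=pickle.load(open("snap.pkl","rb"))
boxes={"scene":(150,320,235,400),"side":(120,285,145,330)}
allq=[]
for n,(r0,r1,c0,c1) in boxes.items():
    P=cloud(d[n])[r0:r1,c0:c1].reshape(-1,3)
    Q=P[(P[:,2]>.112)&(P[:,2]<.135)]
    # main component
    g=np.zeros((1000,1000),np.uint8); ij=((Q[:,:2]+[0,.8])*1000).astype(int)
    g[ij[:,1],ij[:,0]]=255; g=cv2.morphologyEx(g,cv2.MORPH_CLOSE,np.ones((9,9)))
    g=cv2.morphologyEx(g,cv2.MORPH_OPEN,np.ones((9,9)))
    c=max(cv2.findContours(g,0,1)[0],key=cv2.contourArea)
    r=cv2.minAreaRect(c); print(n,r, (cv2.boxPoints(r)/1000-[0,.8]).round(3).tolist())
    print(np.percentile(Q[:,2],[5,25,50,75,95]))
    allq.append(Q)
s=d["scene"]["pixels"][140:320,225:405]
cv2.imwrite("pics/c1.png",cv2.convertScaleAbs(cv2.resize(s,None,fx=3.3,fy=3.3,interpolation=2),alpha=1.5))
E
```

```text
Traceback (most recent call last):
IndexError: index 1000 is out of bounds for axis 0 with size 1000
```

```bash
python3 - <<'E'
from h import *
d=pickle.load(open("snap.pkl","rb"))
boxes={"scene":(150,320,235,400),"side":(120,285,145,330)}
for n,(r0,r1,c0,c1) in boxes.items():
    C=cloud(d[n]); P=C[r0:r1,c0:c1].reshape(-1,3)
    Q=P[(P[:,2]>.112)&(P[:,2]<.135)]
    g=np.zeros((2000,2000),np.uint8); ij=((Q[:,:2]+1)*1000).astype(int)
    g[ij[:,1],ij[:,0]]=255; g=cv2.morphologyEx(g,cv2.MORPH_CLOSE,np.ones((9,9)))
    g=cv2.morphologyEx(g,cv2.MORPH_OPEN,np.ones((9,9)))
    c=max(cv2.findContours(g,0,1)[0],key=cv2.contourArea)
    r=cv2.minAreaRect(c); print(n,r, (cv2.boxPoints(r)/1000-1).round(3).tolist())
    print(np.percentile(Q[:,2],[5,25,50,75,95]))
C=cloud(d["scene"])
for p in [(304,140),(357,122),(158,345)]: print(C[p[1],p[0]].round(3))
s=d["scene"]["pixels"][140:320,225:405]
cv2.imwrite("pics/c1.png",cv2.convertScaleAbs(cv2.resize(s,None,fx=3.3,fy=3.3,interpolation=2),alpha=1.5))
E
```

```text
scene ((1652.0447998046875, 1005.0589599609375), (402.7148742675781, 261.6669006347656), 89.57559967041016) [[0.5199999809265137, -0.19499999284744263], [0.781000018119812, -0.19699999690055847], [0.7839999794960022, 0.20499999821186066], [0.5230000019073486, 0.2070000022649765]]
[0.11693776 0.11913705 0.12049024 0.12294208 0.12846379]
side ((1652.332275390625, 1005.8148803710938), (401.9402770996094, 260.4208068847656), 89.80643463134766) [[0.5210000276565552, -0.19499999284744263], [0.7820000052452087, -0.19599999487400055], [0.7829999923706055, 0.20600000023841858], [0.5230000019073486, 0.2070000022649765]]
[0.11681757 0.1194358  0.12090179 0.12434376 0.12814853]
[0.416 0.312 0.054]
[0.56  0.409 0.131]
[ 0.503 -0.479  0.056]
```

View pics/c1.png

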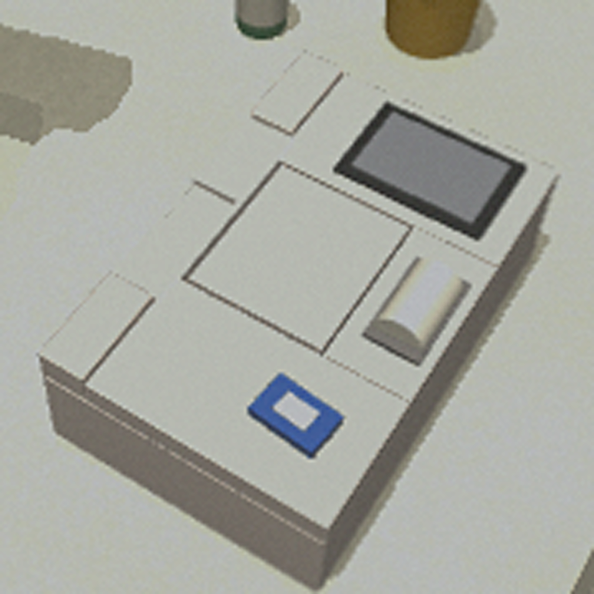

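The crop shows the left-hand side wall of the notch at about (195,182)–(235,202), roughly in the middle of the strip, and the raised corners at each end. The analyser origin is at about (0.652, 0.0055) with a yaw of about -0.3°. I move above the left end with the gripper shut and turned so that its 20 mm side runs along y.

```bash
python3 -m inch '[[53,-45,0,-0.12,0],[106,-89,0,-0.24,0],[159,-134,0,-0.36,0],[212,-179,0,-0.48,0],[265,-223,0,-0.6,0],[318,-268,0,-0.72,0],[371,-313,0,-0.84,0],[424,-357,0,-0.96,0],[477,-402,0,-1.08,0],[531,-447,0,-1.164,0]]' 20
```

```text
t: 1.35
position: [0.5076, 0.0329, 0.2144]
orientation: [0.706, 0.708, -0.0, 0.0]
contact_force: [0.9, -0.0, -0.7]
finger_gap: 0.0003
gripper_force: 0.0
```

```bash
python3 -m inch '[[30,15,20,0,0],[60,30,40,0,0],[60,30,60,0,0],[60,30,60,0,0],[60,30,60,0,0]]'; python3 - <<'E'
from bench import imaging
from h import *
s=imaging.snapshot("scene"); cv2.imwrite("pics/c2.png",cv2.convertScaleAbs(cv2.resize(s["pixels"][100:300,180:420],None,fx=3,fy=3,interpolation=2),alpha=1.5))
E
```

```text
t: 1.98
position: [0.5375, 0.0905, 0.1552]
orientation: [0.707, 0.707, 0.0, 0.0]
contact_force: [-0.5, -0.4, 0.0]
finger_gap: 0.0005
gripper_force: 0.0
```

View pics/c2.png

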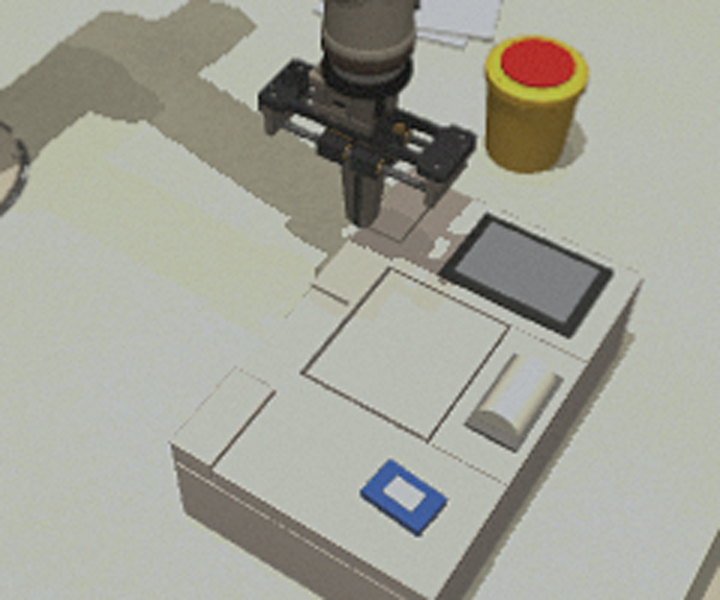

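The picture shows the shut fingertip at about (362,220) above the left end of the strip, and the notch's left wall at about (315,285)–(347,302). I descend gently to touch.

```bash
python3 -m inch '[[0,0,15,0,0],[0,0,28,0,0],[0,0,30,0,0],[0,0,30,0,0],[0,0,32,0,0],[0,0,33,0,0],[0,0,34,0,0],[0,0,34,0,0]]'; python3 - <<'E'
from h import *
d=pickle.load(open("snap.pkl","rb"));C=cloud(d["scene"])
for u,v in[(285,196),(290,198.5),(295,201)]: print(C[int(v),u].round(3))
E
```

```text
t: 3.02
position: [0.5372, 0.0909, 0.1206]
orientation: [0.707, 0.707, -0.0, -0.0]
contact_force: [0.9, -0.0, -0.6]
finger_gap: 0.0004
gripper_force: 0.0
[0.529 0.022 0.115]
[0.546 0.022 0.117]
[0.562 0.024 0.113]
```

```bash
python3 -m inch '[[0,0,1,0,0],[0,0,1,0,0],[0,0,1.5,0,0],[0,0,1.5,0,0]]'
```

```text
t: 3.52
position: [0.5374, 0.0908, 0.1204]
orientation: [0.707, 0.707, -0.0, 0.0]
contact_force: [-4.0, -0.2, 9.0]
finger_gap: 0.0003
gripper_force: 4.2
```

Contact at z = 0.1204 with about 9 N. I lighten it slightly and slide to the right.

```bash
python3 -m inch '[[0,0,-0.5,0,0],[-4,0,-0.5,0,0],[-9,0,-0.5,0,0],[-14,0,-0.5,0,0],[-19,0,-0.5,0,0],[-24,0,-0.5,0,0],[-29,0,-0.5,0,0],[-34,0,-0.5,0,0],[-38,0,-0.5,0,0],[-40,0,-0.5,0,0]]'
```

```text
t: 4.78
position: [0.5381, 0.0513, 0.1204]
orientation: [0.707, 0.707, 0.001, 0.0]
contact_force: [-0.7, 5.3, 5.4]
finger_gap: 0.0006
gripper_force: 2.7
```

```bash
for i in 1; do python3 -m inch '[[-3,0,0,0,0],[-6,0,0,0,0],[-9,0,0,0,0],[-12,0,0,0,0],[-15,0,0,0,0],[-18,0,0,0,0],[-21,0,0,0,0],[-24,0,0,0,0]]'; done; python3 -m inch '[[-3,0,0,0,0],[-6,0,0,0,0],[-9,0,0,0,0]]'
```

```text
t: 5.78
position: [0.538, 0.0275, 0.1204]
orientation: [0.707, 0.707, 0.001, 0.0]
contact_force: [0.2, 5.4, 5.8]
finger_gap: 0.0002
gripper_force: 2.8
t: 6.15
position: [0.538, 0.0185, 0.1203]
orientation: [0.707, 0.707, 0.001, 0.0]
contact_force: [-0.8, 4.5, 4.3]
finger_gap: 0.0004
gripper_force: 2.6
```

```bash
python3 -m inch '[[-3,0,0,0,0],[-6,0,0,0,0],[-6,0,0,0,0]]'
```

```text
t: 6.52
position: [0.5368, 0.0112, 0.119]
orientation: [0.707, 0.707, -0.001, -0.0]
contact_force: [0.6, -0.2, -0.7]
finger_gap: 0.0005
gripper_force: 0.0
```

Support was lost at y ≈ 0.012, where z dropped and the force went to zero. I centre the tip in the notch and press.

```bash
python3 -m inch '[[-6,0,0,0,0],[-13,0,0,0,0],[-13,0,3,0,0],[-13,0,6,0,0],[-13,0,9,0,0],[-13,0,11,0,0],[-13,0,13,0,0],[-13,0,15,0,0],[-13,0,16.5,0,0],[-13,0,16.5,0,0]]'; python3 -m inch '[[0,0,0.7,0,0],[0,0,0.7,0,0]]'
```

```text
t: 7.78
position: [0.5389, -0.0015, 0.1051]
orientation: [0.707, 0.707, 0.001, 0.002]
contact_force: [0.2, 1.1, 1.7]
finger_gap: 0.0003
gripper_force: 1.2
t: 8.02
position: [0.5392, -0.0016, 0.1049]
orientation: [0.707, 0.707, 0.001, 0.002]
contact_force: [0.4, 0.2, 7.6]
finger_gap: 0.0001
gripper_force: 4.2
```

```bash
python3 -m inch '[[0,0,1,0,0],[0,0,1.5,0,0],[0,0,1.5,0,0]]'; python3 - <<'E'
from bench import imaging
from h import *
s=imaging.snapshot("scene"); cv2.imwrite("pics/c3.png",cv2.convertScaleAbs(cv2.resize(s["pixels"][100:300,180:420],None,fx=3,fy=3,interpolation=2),alpha=1.5))
E
```

```text
t: 8.4
position: [0.5408, -0.002, 0.1051]
orientation: [0.707, 0.707, 0.002, 0.004]
contact_force: [4.8, -1.9, 5.4]
finger_gap: 0.0003
gripper_force: 3.1
```

View pics/c3.png

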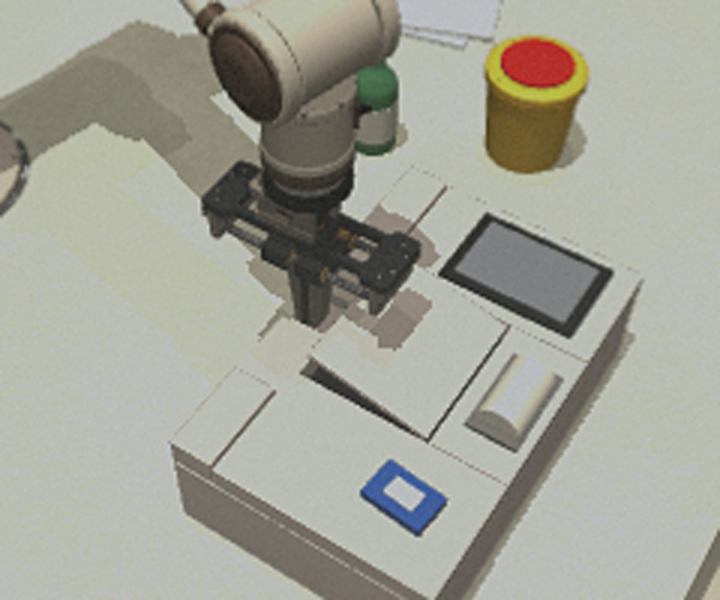

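The picture shows the lid raised, with a dark gap at about (340,385)–(430,435). The cassette at (405,495) and the bucket have not moved. I press slightly more to confirm the stop.

```bash
python3 -m inch '[[0,0,1,0,0],[0,0,2,0,0],[0,0,2,0,0],[0,0,2,0,0]]'
```

```text
t: 8.95
position: [0.5423, -0.0026, 0.1054]
orientation: [0.707, 0.707, 0.003, 0.005]
contact_force: [1.4, 0.1, 6.4]
finger_gap: 0.0005
gripper_force: 3.7
```

```bash
python3 - <<'E'
from bench import env,imaging
from h import *
st=env.get_state()
for k in("joint_positions","effort","contact_force","ft_torque"): print(k,st[k].round(3))
C=cloud(imaging.snapshot("scene")); S=cloud(imaging.snapshot("side"))
for n,c in(("sc",C),("si",S)):
    P=c.reshape(-1,3)
    for x in(.57,.575,.58,.60,.65,.69):
        m=(abs(P[:,0]-x)<.003)&(P[:,1]>-.065)&(P[:,1]<-.03)&(P[:,2]<.17)
        print(n,x,m.sum(),np.median(P[m,2]).round(4) if m.any() else None)
E
```

```text
joint_positions [-2.270e-01  1.770e-01  1.803e+00 -1.000e-03  1.150e+00 -2.270e-01]
effort [ 1.1900e-01 -3.2679e+01 -2.5649e+01  2.9000e-02  5.2900e-01 -5.0000e-03]
contact_force [1.368 0.051 6.448]
ft_torque [-0.264 -0.384  0.052]
sc 0.57 26 0.1121
sc 0.575 17 0.0969
sc 0.58 22 0.1473
sc 0.6 34 0.1434
sc 0.65 31 0.132
sc 0.69 29 0.1223
si 0.57 0 None
si 0.575 0 None
si 0.58 0 None
si 0.6 11 0.0967
si 0.65 10 0.1339
si 0.69 6 0.1239
```

```bash
python3 -m inch '[[0,0,-5,0,0],[0,0,-10,0,0],[0,-2,-20,0,0],[0,-5,-40,0,0],[0,-20,-70,0,0],[0,-60,-100,0,0],[0,-110,-100,0,0],[0,-150,-100,0,0],[0,-150,-100,0,0],[0,-150,-100,0,0]]'; python3 - <<'E'
from bench import env,imaging
from h import *
s=imaging.snapshot("scene"); P=cloud(s)
cv2.imwrite("pics/c4.png",cv2.convertScaleAbs(cv2.resize(s["pixels"][100:300,180:420],None,fx=3,fy=3,interpolation=2),alpha=1.5))
for s in (P,cloud(imaging.snapshot("side"))):
    q=s.reshape(-1,3)
    m=(q[:,0]>.585)&(q[:,0]<.69)&(abs(q[:,1]-.005)<.06)&(q[:,2]>.115)&(q[:,2]<.17)
    q=q[m]; print(m.sum(),"lid slope",np.arctan(np.polyfit(q[:,0],q[:,2],1)[0]))
    q=s.reshape(-1,3); m=(q[:,0]>.53)&(q[:,0]<.555)&(abs(q[:,1]+.002)<.015)&(q[:,2]<.13)
    m2=(q[:,0]>.53)&(q[:,0]<.555)&(abs(q[:,1]-.065)<.02)&(q[:,2]<.13)
    print("notch floor",np.median(q[m,2]),"strip",np.median(q[m2,2]))
E
```

```text
t: 10.3
position: [0.3877, -0.0013, 0.199]
orientation: [0.707, 0.707, 0.0, 0.0]
contact_force: [0.6, -1.0, -0.2]
finger_gap: 0.0003
gripper_force: 0.0
1503 lid slope -0.24846514220422944
notch floor 0.10468817979818273 strip 0.12007165909734929
1245 lid slope -0.24835019703628272
notch floor 0.1049678065289601 strip 0.12013063943001223
```

View pics/c4.png

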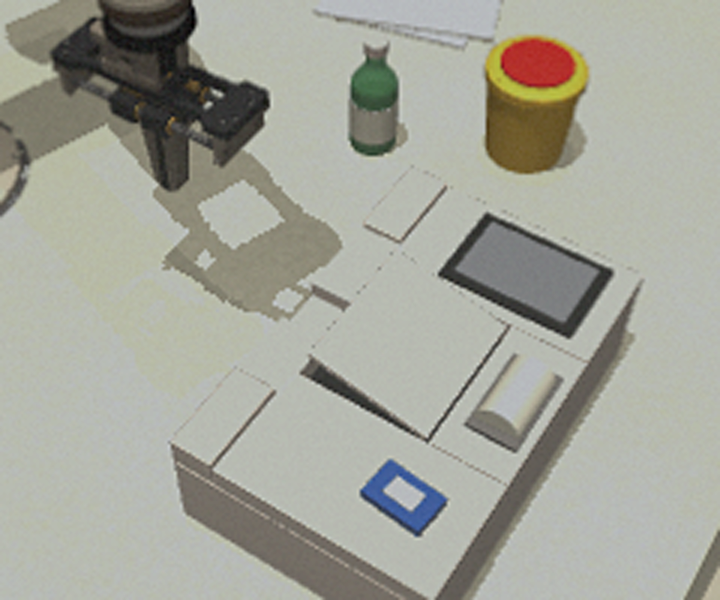

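The picture shows the lid standing open, the arm clear, and the cassette, bucket and bottle in place. Depth gives the release about 9.3 mm down and the lid at 0.248 rad, both past the limits.

```bash
python3 -c "
from bench import env
print(env.hand_in())"
```

```text
the job is handed in; nothing more can be done
None
```

The job is handed in, with no verdict returned: I felt along the edge to the notch (centre y about -0.008 m in the analyser's frame) and pressed the release to about 9.3 of its 10 mm by depth camera, not to its very end. The lid stands open at about 0.25 rad; the arm is clear and nothing else was touched.

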